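# Take an infrared reading through the port of the warm box

### The arm

A 6-joint arm with a two-finger parallel gripper is mounted at the origin on a cart in front of the work surface, level with it; the furniture and walls round the work are solid. World frame = base frame: x ahead of the robot, y to its left, z up, the work surface at z = 0. Lengths are in mm, angles in rad, forces in N, time in s.
With the tool pointing down it reaches from about 350 to 775 mm from the base axis. Payload 7.3 kg.
Tool frame: the origin (TCP) lies at the very end of the fingers, on their centre line; the grasp point (between the pads) lies 19 mm behind it; z points along the fingers, y is the line along which they close (so a half turn about z gives the same grasp; the last joint's range is limited). The gripper opens to 92 mm and grips with 3 to 60 N. Pads are 19 mm wide; open, the fingers measure 130 mm over their backs; the gripper's body (75 mm by 190 mm) begins 47 mm behind the grasp point.
Start: joints at [-1.414, 0.342, 1.524, -0, 1.275, -0.146], TCP at [156.574, -501.128, 226.741] pointing down, gripper open.
Joint ranges: [-2.53, 2.53], [-0.77, 2.02], [0.04, 2.7], [-1, 4.14], [0.28, 2.66], [-3.11, 3.11]. Speed limits (rad/s): [2.57, 2.57, 3.14, 3.14, 3.14, 3.14].

### API

Orientations are given as a rotation vector (axis times angle).
In Python, from station import env gives the robot as it stands.
- The arm moves only by the tool move_arm, never from a script. Its argument "deltas" is a list of rows, each a list of 3 entries, a list of its own where there are three numbers: the shift along the tool's x, y, z in m, then the turn, a rotation vector about the tool's x, y, z in degrees, then the gripper command: -1 is fully open, 1 is shut, values between are in proportion. A call has 1 to 8 rows; each row is the pose to reach, as a shift and turn from the pose commanded when the call began, along the tool's axes at that moment; what a row does not reach only later rows make up. A row lasts 1/8 s, in which the tool goes at most 62.5 mm and 10.7 degrees, less where a joint would pass 70% of its speed; a pose out of reach is approached as far as the arm can. A call with a gripper value outside its range is refused whole. The fingers move at their own pace and stop on an object; "grip_force" is the grip in N (left out, the last holds). Time passes only in rows, so rows that repeat a pose let the fingers close. It gives the time, the measured TCP pose, the force, the opening and the grip force at its end, in the units of the state.
- env.sense(): the state, without advancing time (a new reading comes with each control period).
- env.capture(name): name is "side" or "top" or "wrist"; returns the picture (420x560x3 uint8, red, green, blue); there is no depth.
- env.calibration(name): a dict with "intrinsics" (3x3 intrinsics, pixels), "world_from_camera" (4x4, takes a point from camera to world coordinates). Camera axes: x right, y down, z forward; pixel columns grow to the right and rows downward; lengths in mm; the calibration is good to about 2 mm. A picture is of the moment at which its call begins: read the wrist's pose just before it. calibration takes no time and is no camera call; for the wrist camera it gives the pose at the moment of the call.
- env.hand_in(): hands the job in; it is judged then, once.
Trained networks look in the newest picture that a camera, given by its name, has taken for a name from the list of things; names that differ only in an ending like _2 or _b are one class to them, and where a whole thing is asked for, a point or a joint stands for the part that bears it (a point fixed in the world has none). Each returns a list of dicts, best first, with "confidence" (0 to 1); they miss things now and then, are a little off and sometimes report something else, mostly with a low value. They report only what shows in the picture. A call takes as long as a camera call.
- env.boxes_of(camera, label): "bbox" ([left, top, width, height] in pixels, round what is visible of it).
- env.place_of(camera, label): "at" ([column, row] in pixels: a listed point, or the origin of a listed thing).
The state is a dict: "t": time; "joints": joint angles; "joint_vel": joint speeds; "tau": joint torques, N m; "position": TCP position; "orientation": TCP orientation; "ft_force": force on the tool from outside, world axes, zero at the start; "wrist_torque": the same for the moment, N m; "gripper_width": opening from 0.0 (shut) to 1.0 (fully open); "finger_force": force on a finger pad.
Only numpy, scipy, OpenCV 4.12 (cv2) and the standard library are available. Lean on these libraries where they do the work, as an engineer would, in place of code of your own. Each camera call takes 0.05 s, during which the arm holds its last target. There are 200 camera calls.

### The job

Slide the shutter plate of the grey warm box to the left by its knob until it clicks into its stop and the round port is fully open. Then pick up the hand-held infrared thermometer, point it square on at the middle of the port with its nose about 10 cm in front of it and hold it steady there for two seconds, without touching the box with it. Finally lay the thermometer gently back down, right way up, in the middle of its mat and let go, leaving the shutter open and the other things where they are.

Things in the scene. Friction and masses are not known exactly. Their poses are not given: they have to be found in the camera images.
- warm_box: Fixed grey sheet-metal box, 80 mm deep (x) by 180 mm wide (y) by 175 mm high. Origin: centre of its underside on the bench. Its front (with the port) looks along its own -x, roughly towards the robot; +y is to the left as the robot sees it. Two shutter rails stand 10 mm out from the front.
- port (a point): Centre of the round port, a 50 mm hole in the front face of the warm box, 115 mm above the bench and 33 mm to the right (-y) of the middle of the box. Axes as the box: the direction to look into the port is +x, the free side in front is -x.
- shutter (a joint): Travel of the flat aluminium shutter plate (64 mm wide, 120 mm high, 3 mm thick) along the +y (left) of the warm box, in m. 0: port covered; 0.065: fully open, against a solid stop. It slides stiffly (about 1 N) and has to be pushed past a sprung ball at about 0.058 (up to about 7 N in all), after which it is in its open stop.
- shutter_knob (a point): Centre of the upright black knob on the top edge of the shutter plate: a post 22 mm in diameter and 40 mm high (183 to 223 mm above the bench; this point at 207 mm). It moves with the shutter; the box top behind it is at 175 mm. Axes as the box.
- thermometer_grip (a point): Centre of the handle of the loose stick-shaped infrared thermometer (0.2 kg; 150 mm long; grey handle 34 mm wide and 40 mm high, wider black head 46 mm wide and 44 mm high over the front 42 mm). The point is in the middle of its length and width, 20 mm above its flat underside, near its centre of mass. x points along it to the nose, z up out of its top.
- thermometer_nose (a point): Centre of the round lens on the thermometer's front end, 75 mm ahead (+x) of the handle centre and 2 mm higher (22 mm above the underside). It looks along +x.
- mat: Fixed brown cork mat, 200 mm (x) by 120 mm (y), 12 mm thick, on which the thermometer lies. Origin: centre of its underside on the bench.
- thermometer: The same thermometer; origin at the centre of its underside, axes as at its handle centre.
- sand_block: Pale abrasive block, 66 x 79 x 30 mm, standing on the bench; leave it alone. Origin: centre of its underside.
- tape_measure: Yellow tape measure, 55 x 85 x 62 mm, on the bench; leave it alone. Origin: centre of its underside.
- offcut_d: Rough lump of pale stone, 63 x 52 x 42 mm, on the bench; leave it alone. Origin: centre of its underside.

How it is judged:
By the outcome, as a careful person would: the job done as asked, in the order asked, and still so for the second after the job is handed in, with the robot touching nothing.
It also fails if it takes over 58 s, if anything falls off the work surface, if the arm or the gripper's body presses on something with over 40 N, if the wrist force passes 120 N, or if a joint passes its speed limit or range.

## Working session

There is one attempt and no reset: what is moved stays moved. The work goes in short steps, Python scripts to look and compute and a tool call to move; the robot and the scene stay as the last step left them, time stands still between calls to the robot, and variables do not carry over. Pictures are saved under pics/ and viewed, at most 10 in all, crops included, and the job is handed in when it is done.

Besides the shell and the picture viewer there is one more tool, called by a JSON object that holds its "method" and its "body", one argument or row to a line. move_arm: Moves the arm, as the interface text tells. Its arguments: {"type":"object","properties":{"deltas":{"type":"array","items":{"type":"array"}},"grip_force":{"type":"number"}},"required":["deltas"]}

```bash
mkdir -p pics; cat > h.py <<'E'
from station import env
import numpy as np, cv2
from scipy.spatial.transform import Rotation as R
def ray(cam,px,cal=None):
    c=cal or env.calibration(cam);K=np.array(c["intrinsics"]);T=np.array(c["world_from_camera"])
    d=T[:3,:3]@np.linalg.solve(K,[px[0],px[1],1.]);return T[:3,3],d/np.linalg.norm(d)
def atz(cam,px,z):
    o,d=ray(cam,px);return o+d*(z-o[2])/d[2]
def tri(a,b):
    A=np.zeros((3,3));v=np.zeros(3)
    for o,d in (a,b):
        P=np.eye(3)-np.outer(d,d);A+=P;v+=P@o
    return np.linalg.solve(A,v)
def proj(cam,p):
    c=env.calibration(cam);K=np.array(c["intrinsics"]);T=np.linalg.inv(np.array(c["world_from_camera"]))
    q=K@(T[:3,:3]@np.array(p)+T[:3,3]);return q[:2]/q[2]
def save(cam,name):
    im=env.capture(cam);cv2.imwrite(f"pics/{name}.png",im[:,:,::-1]);return im
E
python3 - <<'E'
from h import *
a=save("top","top0");b=save("side","side0")
cv2.imwrite("pics/both.png",np.hstack([a,b])[:,:,::-1])
np.set_printoptions(precision=1,suppress=True)
s=env.sense();print(s["t"],s["position"],R.from_rotvec(s["orientation"]).as_matrix())
for c in("top","side"):
    print(c,np.array(env.calibration(c)["world_from_camera"])[:3])
    for l in("warm_box","port","shutter_knob","thermometer_grip","thermometer_nose","mat"):
        r=env.place_of(c,l)[:2];print(l,[(np.array(q["at"]),round(q["confidence"],2)) for q in r])
print(env.sense()["t"])
E
```

```text
0.1 [ 156.5 -500.8  226.1] [[ 1.   0.3 -0. ]
 [ 0.3 -1.   0. ]
 [ 0.  -0.  -1. ]]
top [[  -0.    -1.     0.2  360.2]
 [  -1.     0.    -0.   -97.1]
 [   0.    -0.2   -1.  1261.1]]
warm_box [(array([303.2, 190.1]), 0.8)]
port [(array([315.1, 195.1]), 0.63)]
shutter_knob []
thermometer_grip [(array([178.3, 233.7]), 0.88)]
thermometer_nose [(array([176.6, 205.5]), 0.63)]
mat [(array([173.6, 232.1]), 0.81)]
side [[    1.     -0.      0.1   517. ]
 [   -0.1    -0.5     0.9 -1087.9]
 [   -0.     -0.9    -0.5   639.8]]
warm_box [(array([303.7, 263.4]), 0.68)]
port []
shutter_knob [(array([283.4, 202.5]), 0.66), (array([325.2, 328.3]), 0.64)]
thermometer_grip [(array([253.5, 205.6]), 0.94)]
thermometer_nose [(array([275.2, 201.8]), 0.76)]
mat [(array([255. , 207.8]), 0.82)]
0.7
```

View pics/top0.png

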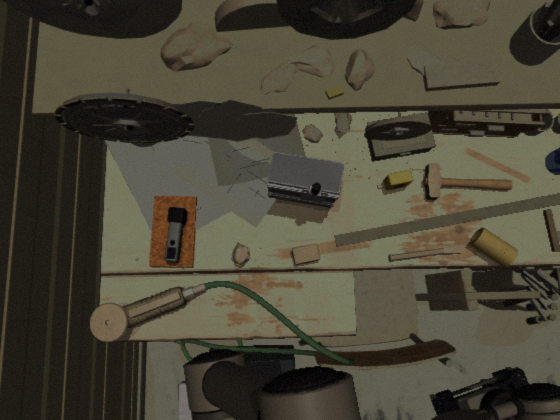

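View pics/side0.png

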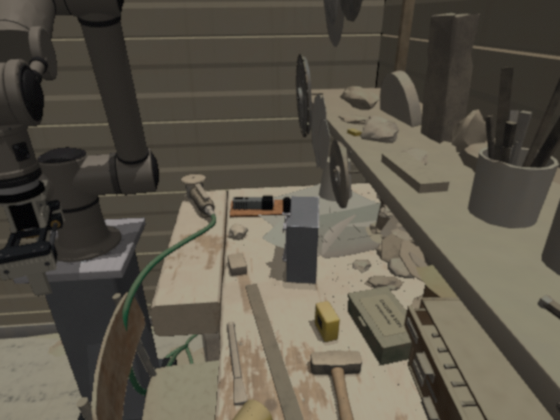

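The top view shows the box top around (305,180) with the knob at about (315,188), yawed slightly. The thermometer is at (177,234) on its mat, nose up in the image (+x). The side view shows an overhead shelf and wheels behind the box.

```bash
python3 - <<'E'
from h import *
np.set_printoptions(precision=1,suppress=True)
print("grip",tri(ray("top",(178.3,233.7)),ray("side",(253.5,205.6))), atz("top",(178.3,233.7),32),atz("side",(253.5,205.6),32))
print("nose",atz("top",(176.6,205.5),34),atz("side",(275.2,201.8),34))
print("mat",atz("top",(173.6,232.1),0),atz("side",(255,207.8),0))
print("box",atz("top",(303.2,190.1),0),atz("side",(303.7,263.4),0))
print("knob top",atz("top",(315,188),223))
for p in [(272,153),(343,166),(335,207),(268,190)]: print(atz("top",p,175))
im=cv2.imread("pics/top0.png")
c=np.hstack([cv2.resize(im[140:220,255:355],(500,400),interpolation=cv2.INTER_CUBIC),cv2.resize(im[190:270,145:205],(300,400),interpolation=cv2.INTER_CUBIC)])
cv2.imwrite("pics/crop0.png",np.clip(c*1.6,0,255).astype(np.uint8))
E
```

```text
grip [542.2 159.4  25.8] [542.1 158.1  32. ] [541.1 146.4  32. ]
nose [620.5 163.8  34. ] [621.2 165.4  34. ]
mat [551.6 178.    0. ] [547.3 192.2   0. ]
box [ 664.8 -189.6    0. ] [ 673.3 -182.5    0. ]
knob top [ 615.4 -201.1  223. ]
[ 719.4 -102.   175. ]
[ 681.9 -277.7  175. ]
[ 578.5 -252.9  175. ]
[624.7 -90.2 175. ]
```

View pics/crop0.png

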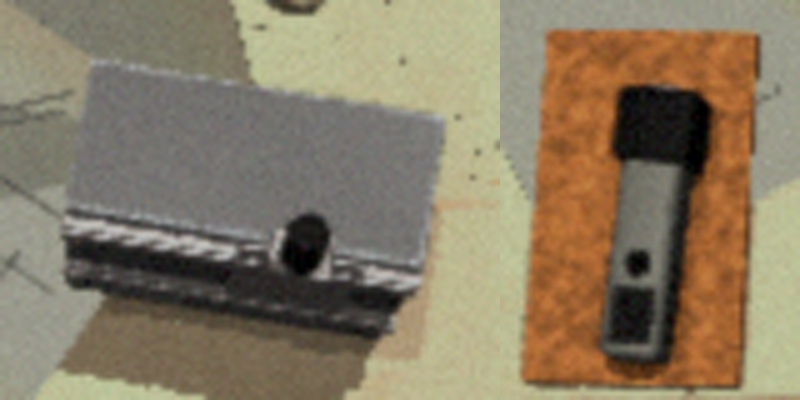

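The crop shows box top corners at about (273,152), (343.6,163.6), (339,193) and (268,182.6) in full-image pixels. The knob top is at (316,187). The thermometer runs along the mat with a small tilt.

```bash
python3 - <<'E'
from h import *
np.set_printoptions(precision=3,suppress=True)
B=np.array([atz("top",p,175) for p in [(273,152),(343.6,163.6),(339,193),(268,182.6)]])
print(B.round(0)); 
d=(B[0]-B[1])+(B[3]-B[2]); y=d/np.linalg.norm(d); psi=np.arctan2(-y[0],y[1]); print("box yaw deg",np.degrees(psi),B.mean(0))
M=np.array([atz("top",p,12) for p in [(154.6,196.4),(196.4,197),(193.4,267),(150,266.4)]])
print(M.round(0),M.mean(0)); d=M[0]+M[1]-M[2]-M[3];print("mat yaw",np.degrees(np.arctan2(d[1],d[0])))
def px(x,y):return ((x-500)/5+145,y/5+190)
T=[px(622,88),px(707,90),px(665,360),px(603,352)]
P=np.array([atz("top",p,54) for p in T]);print(P.round(0),P.mean(0));d=P[0]+P[1]-P[2]-P[3];print("therm yaw",np.degrees(np.arctan2(d[1],d[0])),np.linalg.norm(d)/2)
k=atz("top",(315.6,187),223);print("knob",k)
yw=np.array([-np.sin(psi),np.cos(psi)]);xw=np.array([np.cos(psi),np.sin(psi)])
print("knob rel box",(k-B.mean(0))[:2]@xw,(k-B.mean(0))[:2]@yw)
T=np.array(env.calibration("wrist")["world_from_camera"]);s=env.sense();Rt=R.from_rotvec(s["orientation"]).as_matrix()
print("cam in tool",Rt.T@T[:3,:3],Rt.T@(T[:3,3]-s["position"]));print(Rt,s["position"])
E
```

```text
[[ 722. -105.  175.]
 [ 688. -280.  175.]
 [ 613. -264.  175.]
 [ 643.  -91.  175.]]
box yaw deg -10.395821319168448 [ 666.707 -184.767  175.   ]
[[653. 231.  12.]
 [648. 113.  12.]
 [452. 119.  12.]
 [456. 238.  12.]] [552.34  175.398  12.   ]
mat yaw -1.9806620322262893
[[611. 179.  54.]
 [609. 133.  54.]
 [463. 153.  54.]
 [468. 186.  54.]] [537.639 162.709  54.   ]
therm yaw -5.411351894383338 144.91593197613346
knob [ 617.817 -202.653  223.   ]
knob rel box -44.86052235632459 -26.41444461885915
cam in tool [[ 0.001 -0.961 -0.276]
 [ 1.     0.001 -0.   ]
 [ 0.001 -0.276  0.961]] [  73.724   -1.073 -157.236]
[[ 0.955  0.298  0.   ]
 [ 0.298 -0.955 -0.   ]
 [-0.     0.    -1.   ]] [ 156.57  -501.124  226.75 ]
```

{"method": "move_arm", "body": {
  "deltas": [
    [[0.053,-0.015,-0.01],[0,0,0],-1],
    [[0.106,-0.029,-0.02],[0,0,0],-1],
    [[0.159,-0.044,-0.03],[0,0,0],-1],
    [[0.212,-0.059,-0.04],[0,0,0],-1],
    [[0.265,-0.074,-0.05],[0,0,0],-1],
    [[0.318,-0.088,-0.06],[0,0,0],-1],
    [[0.371,-0.103,-0.07],[0,0,0],-1],
    [[0.424,-0.118,-0.073],[0,0,0],-1]
  ]
}}

```text
t: 1.7
position: [527.7, -261.0, 300.6]
orientation: [3.104, 0.474, 0.002]
ft_force: [0.3, -0.6, -0.3]
gripper_width: 1.0
finger_force: 0.0
```

{"method": "move_arm", "body": {
  "deltas": [
    [[0.035,-0.01,0],[0,0,7],-1],
    [[0.07,-0.02,0],[0,0,14],-1],
    [[0.105,-0.029,0],[0,0,21],-1],
    [[0.105,-0.029,0],[0,0,27.7],-1],
    [[0.105,-0.029,0],[0,0,27.7],-1]
  ]
}}

```text
t: 2.33
position: [617.9, -202.7, 299.3]
orientation: [-3.129, 0.281, 0.001]
ft_force: [0.0, -0.3, 1.5]
gripper_width: 1.002
finger_force: 0.0
```

```bash
python3 - <<'E'
from h import *
np.set_printoptions(precision=2,suppress=True)
save("wrist","w1")
s=env.sense();print(s["t"],s["position"],s["ft_force"]);print(R.from_rotvec(s["orientation"]).as_matrix())
for l,z in(("shutter_knob",207),("port",115),("warm_box",0)):
  for q in env.place_of("wrist",l)[:2]: print(l,q,atz("wrist",q["at"],z))
E
```

```text
2.375 [ 617.59 -203.03  299.5 ] [-0.26 -0.66 -0.31]
[[ 0.98 -0.18 -0.  ]
 [-0.18 -0.98  0.  ]
 [-0.    0.   -1.  ]]
shutter_knob {'at': [280.8, 207.0], 'confidence': 0.9} [ 621.17 -202.53  207.  ]
```

View pics/w1.png

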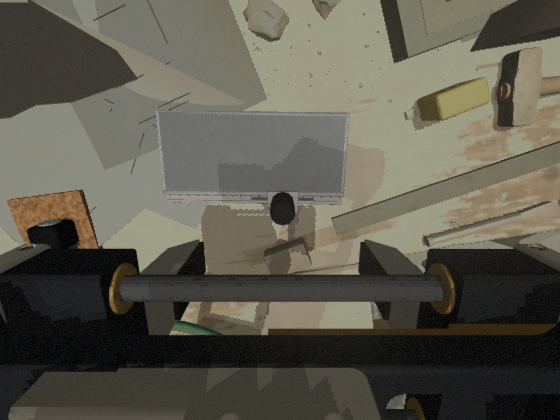

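The wrist view shows the box top nearly square in the picture. Its back corners are at (157,112) and (348,113), its front corners at about (165,192) and (343,194). The knob is at (282,207).

```bash
python3 - <<'E'
from h import *
np.set_printoptions(precision=1,suppress=True)
B=np.array([atz("wrist",p,175) for p in [(157,112),(348.5,113),(343.5,194),(164,192)]])
print(B,np.linalg.norm(B[0]-B[1]),np.linalg.norm(B[2]-B[3]),np.linalg.norm(B[0]-B[3]))
d=B[0]-B[1]+B[3]-B[2];psi=np.arctan2(-d[0],d[1]);print(np.degrees(psi))
xw=np.array([np.cos(psi),np.sin(psi)]);yw=np.array([-xw[1],xw[0]])
c=(B[0]+B[1])[:2]/2-40*xw;print("centre from back",c)
k=atz("wrist",(282,200),223)[:2];k2=atz("wrist",(280.8,207),207)[:2]
for q in(k,k2):print(q,(q-c)@xw,(q-c)@yw)
print("port",c-40*xw-33*yw,"grip target",c-215*xw-33*yw)
E
```

```text
[[ 722.2 -104.8  175. ]
 [ 689.9 -278.7  175. ]
 [ 614.4 -265.   175. ]
 [ 648.2  -89.4  175. ]] 176.86376887301387 178.78286025842297 75.58716479297084
-10.712835519625372
centre from back [ 666.7 -184.3]
[ 631.2 -205.6] -30.953512240403597 -27.540980458822528
[ 621.1 -202.7] -41.47319825493664 -26.573415605318363
port [ 621.3 -209.3] grip target [ 449.4 -176.8]
```

{"method": "move_arm", "body": {
  "deltas": [
    [[0.001,0,0.04],[0,0,0],-1],
    [[0.001,0,0.08],[0,0,0],0],
    [[0.001,0,0.109],[0,0,0],0],
    [[0.001,0,0.109],[0,0,0],0.4],
    [[0.001,0,0.109],[0,0,0],1],
    [[0.001,0,0.109],[0,0,0],1],
    [[0.001,0,0.109],[0,0,0],1]
  ],
  "grip_force": 20
}}

```text
t: 3.4
position: [619.1, -203.4, 192.0]
orientation: [3.128, -0.283, 0.003]
ft_force: [-0.6, -0.4, 1.2]
gripper_width: 0.396
finger_force: 0.0
```

{"method": "move_arm", "body": {
  "deltas": [
    [[0,0,0],[0,0,0],1],
    [[0,0,0],[0,0,0],1],
    [[0,0,0],[0,0,0],1]
  ]
}}

```text
t: 3.78
position: [618.8, -203.3, 191.0]
orientation: [3.128, -0.283, 0.001]
ft_force: [0.3, 0.3, 1.2]
gripper_width: 0.229
finger_force: 20.0
```

{"method": "move_arm", "body": {
  "deltas": [
    [[0,-0.012,0],[0,0,0],1],
    [[0,-0.024,0],[0,0,0],1],
    [[0,-0.036,0],[0,0,0],1],
    [[0,-0.046,0],[0,0,0],1],
    [[0,-0.05,0],[0,0,0],1]
  ]
}}

```text
t: 4.4
position: [628.2, -154.1, 191.0]
orientation: [3.127, -0.282, 0.002]
ft_force: [1.9, -8.1, 2.5]
gripper_width: 0.231
finger_force: 20.0
```

{"method": "move_arm", "body": {
  "deltas": [
    [[0,-0.003,0],[0,0,0],1],
    [[0,-0.006,0],[0,0,0],1],
    [[0,-0.006,0],[0,0,0],1]
  ]
}}

```text
t: 4.78
position: [629.4, -147.7, 191.0]
orientation: [-3.128, 0.283, -0.003]
ft_force: [5.8, 0.1, 3.3]
gripper_width: 0.234
finger_force: 20.0
```

{"method": "move_arm", "body": {
  "deltas": [
    [[0,-0.002,0],[0,0,0],1],
    [[0,-0.004,0],[0,0,0],1]
  ]
}}

```text
t: 5.03
position: [630.1, -144.2, 191.0]
orientation: [3.128, -0.283, 0.003]
ft_force: [4.6, -2.1, 3.4]
gripper_width: 0.236
finger_force: 20.0
```

{"method": "move_arm", "body": {
  "deltas": [
    [[0,-0.002,0],[0,0,0],1],
    [[0,-0.004,0],[0,0,0],1],
    [[0,-0.004,0],[0,0,0],1]
  ]
}}

```text
t: 5.4
position: [630.3, -143.2, 191.0]
orientation: [3.124, -0.285, 0.002]
ft_force: [2.5, -11.1, 2.1]
gripper_width: 0.234
finger_force: 20.0
```

{"method": "move_arm", "body": {
  "deltas": [
    [[0,0.002,0],[0,0,0],0.4],
    [[0,0.002,0],[0,0,0],0],
    [[0,0.002,0],[0,0,0],0],
    [[0,0.002,0],[0,0,0],0],
    [[0,0.002,-0.05],[0,0,0],0],
    [[0,0.002,-0.1],[0,0,0],-1]
  ]
}}

```text
t: 6.15
position: [629.4, -141.9, 291.4]
orientation: [-3.128, 0.283, 0.003]
ft_force: [0.2, -0.4, 1.0]
gripper_width: 0.565
finger_force: 0.0
```

```bash
python3 - <<'E'
from h import *
np.set_printoptions(precision=2,suppress=True)
a=save("top","t2");s=env.sense();print(s["t"],s["position"],s["gripper_width"])
cv2.imwrite("pics/c2.png",cv2.convertScaleAbs(cv2.resize(a[140:220,255:355],(500,400))[:,:,::-1],alpha=1.6))
for c in ("top","wrist"):
  if c=="wrist":save("wrist","w2")
  for q in env.place_of(c,"shutter_knob")[:2]: print(c,q,atz(c,q["at"],207))
s=env.sense();print(s["position"])
E
```

```text
6.2 [ 631.46 -142.58  299.97] 0.6082152725648462
top {'at': [293.7, 183.7], 'confidence': 0.64} [ 631.04 -152.19  207.  ]
wrist {'at': [280.6, 213.0], 'confidence': 0.74} [ 630.79 -140.71  207.  ]
[ 629.97 -142.1   291.54]
```

View pics/w2.png

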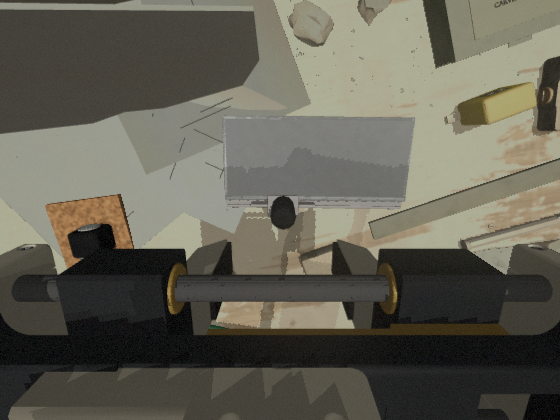

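The knob is now near the middle left of the box, at (283,212), about 62 mm left of where it started and against the stop. Next, the thermometer.

{"method": "move_arm", "body": {
  "deltas": [
    [[-0.025,-0.047,0],[0,0,-1],-1],
    [[-0.05,-0.094,0],[0,0,-2],-1],
    [[-0.073,-0.141,0.02],[0,0,-3],-1],
    [[-0.097,-0.188,0.045],[0,0,-4],-1],
    [[-0.121,-0.235,0.07],[0,0,-5.1],-1],
    [[-0.145,-0.281,0.09],[0,0,-5.1],-1],
    [[-0.145,-0.281,0.09],[0,0,-5.1],-1]
  ]
}}

```text
t: 7.22
position: [534.3, 163.1, 197.3]
orientation: [3.138, -0.136, -0.012]
ft_force: [0.8, -1.0, -0.7]
gripper_width: 1.005
finger_force: 0.0
```

```bash
python3 - <<'E'
from h import *
np.set_printoptions(precision=2,suppress=True)
save("wrist","w3")
s=env.sense();print(s["t"],s["position"]);print(R.from_rotvec(s["orientation"]).as_matrix())
for l,z in(("thermometer_grip",32),("thermometer_nose",34),("mat",0)):
  for q in env.place_of("wrist",l)[:2]: print(l,q,atz("wrist",q["at"],z))
E
```

```text
7.275 [535.81 161.44 198.55]
[[ 1.   -0.09 -0.  ]
 [-0.09 -1.   -0.  ]
 [-0.    0.   -1.  ]]
thermometer_grip {'at': [279.1, 185.6], 'confidence': 0.82} [544.84 163.14  32.  ]
thermometer_nose {'at': [276.9, 115.3], 'confidence': 0.85} [621.74 157.71  34.  ]
```

View pics/w3.png

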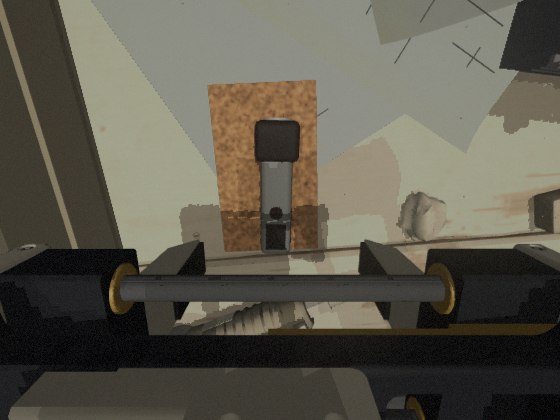

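The wrist view shows the thermometer upright in the picture, its head top spanning (256–298,121) and its rear end at (262–291,250). The mat corners are about (209,86), (316,80), (318,247) and (225,251).

```bash
python3 - <<'E'
from h import *
np.set_printoptions(precision=1,suppress=True)
M=np.array([atz("wrist",p,12) for p in [(209,86),(316,80),(318,247),(225,251)]]);print(M,M.mean(0));d=M[0]+M[1]-M[2]-M[3];print(np.degrees(np.arctan2(d[1],d[0])))
h=np.array([atz("wrist",p,z) for p,z in [((256,121),56),((299,121),56),((264,163),52),((292,163),52),((262,250),52),((291,250),52)]]);print(h)
mid=[(h[0]+h[1])/2,(h[2]+h[3])/2,(h[4]+h[5])/2];print(np.array(mid));d=mid[0]-mid[2];print(np.degrees(np.arctan2(d[1],d[0])),np.linalg.norm(d))
s=env.sense();print(s["position"])
E
```

```text
[[660.6 229.3  12. ]
 [655.8 111.2  12. ]
 [457.4 120.3  12. ]
 [462.8 240.5  12. ]] [559.2 175.3  12. ]
-2.929689995144122
[[618.  178.2  56. ]
 [614.1 135.6  56. ]
 [575.5 175.1  52. ]
 [572.8 145.9  52. ]
 [477.3 188.1  52. ]
 [474.3 155.1  52. ]]
[[616.1 156.9  56. ]
 [574.2 160.5  52. ]
 [475.8 171.6  52. ]]
-5.963783178314306 141.07496082672571
[538.  159.3 200.5]
```

{"method": "move_arm", "body": {
  "deltas": [
    [[0.004,-0.002,0.05],[0,0,0.6],-1],
    [[0.004,-0.002,0.1],[0,0,0.6],-0.3],
    [[0.004,-0.002,0.15],[0,0,0.6],-0.1],
    [[0.004,-0.002,0.175],[0,0,0.6],0],
    [[0.004,-0.002,0.182],[0,0,0.6],0],
    [[0.004,-0.002,0.182],[0,0,0.6],1],
    [[0.004,-0.002,0.182],[0,0,0.6],1],
    [[0.004,-0.002,0.182],[0,0,0.6],1]
  ],
  "grip_force": 30
}}

```text
t: 8.43
position: [542.9, 161.9, 20.1]
orientation: [-3.137, 0.16, -0.005]
ft_force: [0.6, -0.7, 2.8]
gripper_width: 0.372
finger_force: 30.0
```

{"method": "move_arm", "body": {
  "deltas": [
    [[0,0,0],[0,0,0],1],
    [[0,0,0],[0,0,0],1]
  ]
}}

```text
t: 8.68
position: [542.9, 161.9, 20.1]
orientation: [-3.137, 0.16, -0.005]
ft_force: [0.3, -1.1, 6.1]
gripper_width: 0.372
finger_force: 30.0
```

{"method": "move_arm", "body": {
  "deltas": [
    [[0,0,-0.02],[0,0,0],1],
    [[0,0,-0.05],[0,0,0],1],
    [[0,0,-0.081],[0,0,0],1],
    [[0,0,-0.081],[0,0,0],1]
  ]
}}

```text
t: 9.18
position: [543.1, 162.1, 101.7]
orientation: [-3.137, 0.16, -0.007]
ft_force: [0.4, -0.3, -3.4]
gripper_width: 0.367
finger_force: 30.0
```

```bash
python3 - <<'E'
from h import *
np.set_printoptions(precision=2,suppress=True)
s=env.sense();print(s["t"],s["position"],s["orientation"],s["ft_force"],s["wrist_torque"],s["gripper_width"])
r={}
for c in("top","side"):
  save(c,c+"4")
  for l in("thermometer_grip","thermometer_nose"):
    q=env.place_of(c,l)
    if q: r[c,l]=q[0]["at"];print(c,l,q[0])
for l in("thermometer_grip","thermometer_nose"):
  if ("top",l) in r and ("side",l) in r: print(l,tri(ray("top",r["top",l]),ray("side",r["side",l])))
E
```

```text
9.175 [543.1  162.12 101.75] [-3.14  0.16 -0.01] [ 0.35 -0.26 -3.38] [ 0.02  0.04 -0.01] 0.36705575252133654
top thermometer_grip {'at': [173.6, 228.6], 'confidence': 0.67}
top thermometer_nose {'at': [173.9, 201.1], 'confidence': 0.69}
side thermometer_grip {'at': [253.2, 184.0], 'confidence': 0.89}
side thermometer_nose {'at': [272.4, 183.0], 'confidence': 0.57}
thermometer_grip [543.32 153.5  113.22]
thermometer_nose [613.04 153.74 114.25]
```

{"method": "move_arm", "body": {
  "deltas": [
    [[-0.006,0.03,0],[0,0,0.5],1],
    [[-0.014,0.08,0],[0,0,1],1],
    [[-0.023,0.135,0],[0,0,1.7],1],
    [[-0.032,0.19,0],[0,0,2.5],1],
    [[-0.042,0.245,0],[0,0,3.3],1],
    [[-0.05,0.297,0],[0,0,4],1],
    [[-0.056,0.331,0],[0,0,4.7],1],
    [[-0.059,0.347,0],[0,0,4.7],1]
  ]
}}

```text
t: 10.48
position: [447.0, -178.9, 99.2]
orientation: [-3.128, 0.292, 0.001]
ft_force: [0.3, 0.2, -2.1]
gripper_width: 0.368
finger_force: 30.0
```

{"method": "move_arm", "body": {
  "deltas": [
    [[0,0,0],[0,0,0],1],
    [[0,0,0],[0,0,0],1]
  ]
}}

```text
t: 10.72
position: [447.9, -176.2, 99.5]
orientation: [-3.128, 0.287, 0.001]
ft_force: [-1.1, -0.4, -2.0]
gripper_width: 0.369
finger_force: 30.0
```

```bash
python3 - <<'E'
from h import *
np.set_printoptions(precision=2,suppress=True)
s=env.sense();print(s["t"],s["position"],s["orientation"],s["ft_force"],s["wrist_torque"],s["gripper_width"])
r={}
ims=[]
for c in("top","side","wrist"):
  ims.append(save(c,c+"5"))
  for l in("thermometer_grip","thermometer_nose","port"):
    q=env.place_of(c,l)
    if q: r[c,l]=q[0]["at"];print(c,l,q[0], atz(c,q[0]["at"],115))
for l in("thermometer_grip","thermometer_nose","port"):
  k=[ray(c,r[c,l]) for c in("top","side","wrist") if (c,l) in r]
  if len(k)>1: print(l,tri(k[0],k[1]))
t=cv2.resize(ims[0][150:250,240:350],(440,400));w=cv2.resize(ims[1][170:290,220:340],(360,360))
w=np.pad(w,((0,40),(0,0),(0,0)))
cv2.imwrite("pics/c5.png",cv2.convertScaleAbs(np.hstack([t,w])[:,:,::-1],alpha=1.6))
E
```

```text
10.725 [ 447.87 -176.22   99.48] [-3.13  0.29  0.  ] [-1.11 -0.41 -2.  ] [ 0.03  0.06 -0.  ] 0.3687803230827873
top thermometer_grip {'at': [306.7, 263.0], 'confidence': 0.63} [ 448.28 -183.55  115.  ]
top port {'at': [315.4, 196.6], 'confidence': 0.75} [ 619.07 -212.12  115.  ]
side thermometer_grip {'at': [221.6, 232.9], 'confidence': 0.72} [ 445.22 -180.89  115.  ]
side thermometer_nose {'at': [248.4, 233.0], 'confidence': 0.59} [ 517.86 -188.89  115.  ]
wrist thermometer_grip {'at': [284.7, 267.7], 'confidence': 0.95} [ 447.22 -178.16  115.  ]
wrist thermometer_nose {'at': [281.9, 125.0], 'confidence': 0.59} [ 520.32 -190.2   115.  ]
thermometer_grip [ 446.79 -183.57  116.73]
thermometer_nose [ 519.08 -190.26  115.8 ]
```

View pics/c5.png

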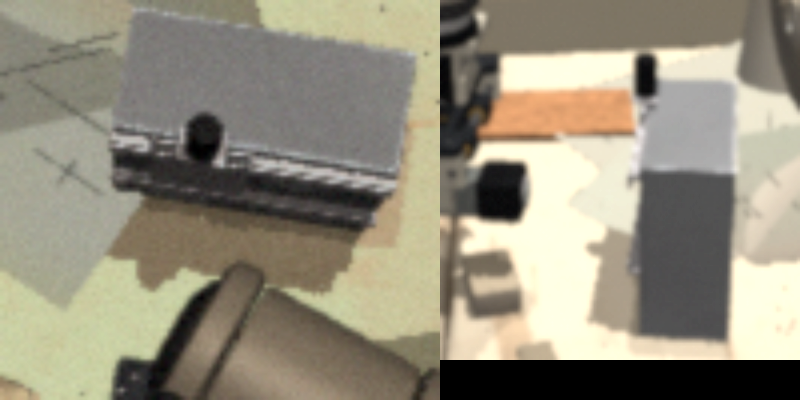

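View pics/wrist5.png

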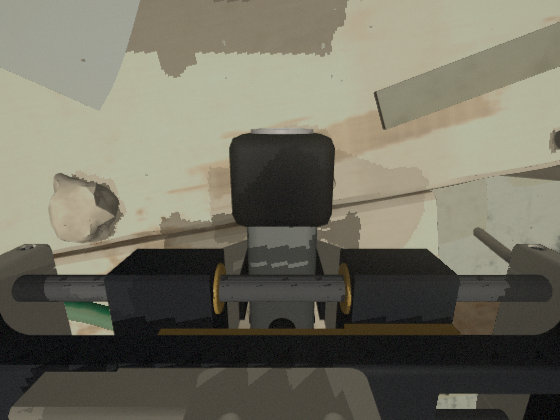

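Both views show the shutter open. The thermometer is level, with its nose about 103 mm from the port and aligned with the box axis. I'll nudge it in and hold.

{"method": "move_arm", "body": {
  "deltas": [
    [[0.002,0.001,0],[0,0,0],1],
    [[0.002,0.001,0],[0,0,0],1],
    [[0.002,0.001,0],[0,0,0],1],
    [[0.002,0.001,0],[0,0,0],1],
    [[0.002,0.001,0],[0,0,0],1],
    [[0.002,0.001,0],[0,0,0],1],
    [[0.002,0.001,0],[0,0,0],1],
    [[0.002,0.001,0],[0,0,0],1]
  ]
}}

```text
t: 12.32
position: [449.5, -178.7, 99.7]
orientation: [3.128, -0.289, 0.0]
ft_force: [-0.9, 0.2, -2.4]
gripper_width: 0.364
finger_force: 30.0
```

{"method": "move_arm", "body": {
  "deltas": [
    [[0,0,0],[0,0,0],1],
    [[0,0,0],[0,0,0],1],
    [[0,0,0],[0,0,0],1],
    [[0,0,0],[0,0,0],1],
    [[0,0,0],[0,0,0],1],
    [[0,0,0],[0,0,0],1],
    [[0,0,0],[0,0,0],1],
    [[0,0,0],[0,0,0],1]
  ]
}}

```text
t: 13.32
position: [449.5, -178.7, 99.7]
orientation: [3.128, -0.289, 0.0]
ft_force: [0.4, 1.1, -1.6]
gripper_width: 0.372
finger_force: 30.0
```

{"method": "move_arm", "body": {
  "deltas": [
    [[0,0,0],[0,0,0],1],
    [[0,0,0],[0,0,0],1],
    [[0,0,0],[0,0,0],1],
    [[0,0,0],[0,0,0],1],
    [[0,0,0],[0,0,0],1],
    [[0,0,0],[0,0,0],1],
    [[0,0,0],[0,0,0],1],
    [[0,0,0],[0,0,0],1]
  ]
}}

```text
t: 14.32
position: [449.5, -178.7, 99.7]
orientation: [3.128, -0.289, 0.0]
ft_force: [0.7, 0.0, -1.9]
gripper_width: 0.368
finger_force: 30.0
```

{"method": "move_arm", "body": {
  "deltas": [
    [[0,0,0],[0,0,0],1],
    [[0,0,0],[0,0,0],1],
    [[0,0,0],[0,0,0],1],
    [[0,0,0],[0,0,0],1]
  ]
}}

```text
t: 14.82
position: [449.5, -178.7, 99.7]
orientation: [3.128, -0.289, 0.0]
ft_force: [0.8, -0.1, -1.8]
gripper_width: 0.368
finger_force: 30.0
```

{"method": "move_arm", "body": {
  "deltas": [
    [[0.002,-0.025,0],[0,0,-0.5],1],
    [[0.008,-0.075,0],[0,0,-1.5],1],
    [[0.014,-0.13,0],[0,0,-3],1],
    [[0.02,-0.187,0],[0,0,-4.5],1],
    [[0.026,-0.243,0],[0,0,-6],1],
    [[0.032,-0.3,0],[0,0,-7],1],
    [[0.037,-0.345,0],[0,0,-8],1],
    [[0.039,-0.368,0],[0,0,-8],1]
  ]
}}

```text
t: 15.82
position: [555.4, 178.1, 99.5]
orientation: [3.141, -0.066, 0.0]
ft_force: [0.5, -0.5, -2.6]
gripper_width: 0.371
finger_force: 30.0
```

{"method": "move_arm", "body": {
  "deltas": [
    [[0,0,0.01],[0,0,0],1],
    [[0,0,0.03],[0,0,0],1],
    [[0,0,0.04],[0,0,0],1],
    [[0,0,0.04],[0,0,0],1]
  ]
}}

```text
t: 16.32
position: [554.6, 174.7, 58.8]
orientation: [3.14, -0.072, -0.004]
ft_force: [-0.8, -0.4, -2.8]
gripper_width: 0.37
finger_force: 30.0
```

```bash
python3 - <<'E'
from h import *
np.set_printoptions(precision=2,suppress=True)
s=env.sense();print(s["t"],s["position"],s["orientation"],s["ft_force"])
save("wrist","w6");im=save("top","t6")
for c in("top","wrist"):
  for l,z in(("thermometer_grip",75),("thermometer_nose",77),("mat",0)):
    q=env.place_of(c,l)
    if q: print(c,l,q[0], atz(c,q[0]["at"],z))
E
```

```text
16.325 [554.57 174.71  58.76] [ 3.14 -0.07 -0.  ] [-0.76 -0.45 -2.84]
top thermometer_grip {'at': [168.7, 231.1], 'confidence': 0.48} [543.18 174.65  75.  ]
top thermometer_nose {'at': [170.6, 200.6], 'confidence': 0.59} [625.05 170.87  77.  ]
top mat {'at': [174.7, 231.8], 'confidence': 0.77} [552.4  174.97   0.  ]
wrist thermometer_grip {'at': [283.5, 267.5], 'confidence': 0.85} [555.13 175.66  75.  ]
wrist thermometer_nose {'at': [285.3, 126.6], 'confidence': 0.7} [628.49 171.82  77.  ]
wrist mat {'at': [281.6, 253.2], 'confidence': 0.69} [529.22 177.95   0.  ]
```

View pics/w6.png

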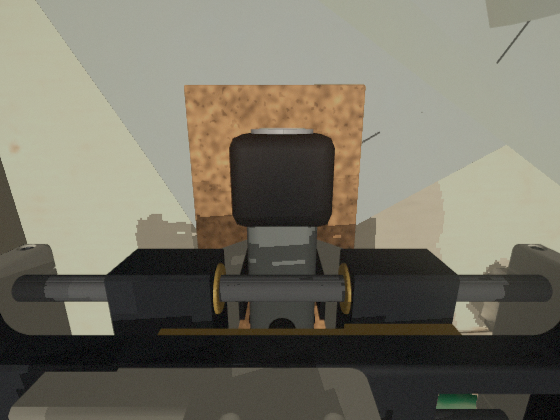

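The head is at columns 231–333 and the mat's far edge runs from (185,86) to (365,86), nearly square to the tool.

```bash
python3 - <<'E'
from h import *
np.set_printoptions(precision=1,suppress=True)
A=[atz("wrist",p,12) for p in((185,86),(365,86),(197,247),(356,247))];print(np.array(A))
m=(A[0]+A[1])/2;d=A[1]-A[0];n=np.array([-d[1],d[0]]);n/=np.linalg.norm(n);print(m,n,"centre",m[:2]-100*n,"yaw",np.degrees(np.arctan2(n[1],n[0])),np.linalg.norm(d))
E
```

```text
[[656.8 235.9  12. ]
 [651.6 117.8  12. ]
 [542.7 242.2  12. ]
 [537.4 120.6  12. ]]
[654.2 176.8  12. ] [ 1. -0.] centre [554.3 181.2] yaw -2.4982904442344065 118.20400992267994
```

{"method": "move_arm", "body": {
  "deltas": [
    [[0,-0.003,0.012],[0,0,0],1],
    [[0,-0.003,0.024],[0,0,0],1],
    [[0,-0.003,0.033],[0,0,0],1],
    [[0,-0.003,0.036],[0,0,0],1],
    [[0,-0.003,0.037],[0,0,0],1],
    [[0,-0.003,0.038],[0,0,0],1],
    [[0,-0.003,0.038],[0,0,0],1]
  ]
}}

```text
t: 17.6
position: [555.6, 178.9, 21.9]
orientation: [-3.141, 0.07, -0.001]
ft_force: [-0.4, 0.1, -1.9]
gripper_width: 0.366
finger_force: 30.0
```

Not yet touching (force is still −1.9 N). I'll lower in small steps.

{"method": "move_arm", "body": {
  "deltas": [
    [[0,0,0.001],[0,0,0],1],
    [[0,0,0.001],[0,0,0],1]
  ]
}}

```text
t: 17.85
position: [555.4, 178.9, 20.7]
orientation: [3.141, -0.07, 0.0]
ft_force: [0.5, -0.2, -1.8]
gripper_width: 0.368
finger_force: 30.0
```

{"method": "move_arm", "body": {
  "deltas": [
    [[0,0,0.001],[0,0,0],1],
    [[0,0,0.001],[0,0,0],1]
  ]
}}

```text
t: 18.1
position: [555.5, 179.0, 20.1]
orientation: [3.141, -0.07, 0.001]
ft_force: [-2.3, 0.8, 1.8]
gripper_width: 0.369
finger_force: 30.0
```

Contact. Open gently and retreat.

{"method": "move_arm", "body": {
  "deltas": [
    [[0,0,0],[0,0,0],0.15],
    [[0,0,0],[0,0,0],0],
    [[0,0,0],[0,0,0],0],
    [[0,0,0],[0,0,0],-0.2],
    [[0,0,0],[0,0,0],-0.2],
    [[0,0,-0.03],[0,0,0],-0.2],
    [[0,0,-0.08],[0,0,0],-0.2],
    [[0,0,-0.14],[0,0,0],-0.2]
  ]
}}

```text
t: 19.1
position: [554.7, 178.8, 160.3]
orientation: [3.14, -0.07, -0.004]
ft_force: [1.5, -0.0, -0.8]
gripper_width: 0.601
finger_force: 0.0
```

{"method": "move_arm", "body": {
  "deltas": [
    [[-0.02,0,-0.04],[0,0,0],-0.2],
    [[-0.02,0,-0.04],[0,0,0],-0.2],
    [[-0.02,0,-0.04],[0,0,0],-0.2]
  ]
}}

```text
t: 19.48
position: [535.1, 179.7, 199.0]
orientation: [3.14, -0.07, -0.001]
ft_force: [-0.1, 0.6, -0.2]
gripper_width: 0.6
finger_force: 0.0
```

```bash
python3 - <<'E'
from h import *
np.set_printoptions(precision=2,suppress=True)
s=env.sense();print(s["t"],s["position"],s["ft_force"])
w=save("wrist","w7");t=save("top","t7")
for l,z in(("thermometer_grip",32),("thermometer_nose",34),("mat",0)):
    q=env.place_of("wrist",l)
    if q: print(l,q[0], atz("wrist",q[0]["at"],z))
c=cv2.resize(t[140:220,255:355],(350,280));w2=cv2.resize(w[:300],(448,240))
cv2.imwrite("pics/c7.png",cv2.convertScaleAbs(np.hstack([c[:240],w2])[:,:,::-1],alpha=1.5))
E
```

```text
19.475 [535.09 179.75 198.99] [-0.15  0.63 -0.22]
thermometer_grip {'at': [283.1, 178.7], 'confidence': 0.67} [550.74 177.99  32.  ]
thermometer_nose {'at': [282.6, 104.8], 'confidence': 0.73} [629.09 175.24  34.  ]
```

View pics/c7.png

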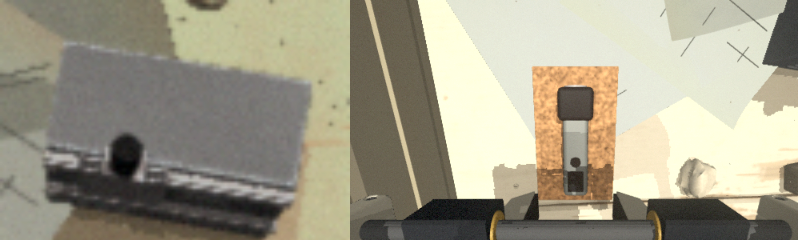

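The thermometer lies upright and centred on the mat. The shutter is still open, with the knob at the left of the box.

```bash
python3 -c "
from station import env
print(env.hand_in())"
```

```text
the job is handed in; nothing more can be done
None
```

The job is handed in at about 19.5 s of the 58 s allowed: the shutter is open against its stop, the thermometer was held about 10 cm in front of the port for over 2 s, and it now lies upright in the middle of its mat.

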